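# Heft three money tins and hold up the fullest

## Task

One of the three money tins on the bedroom table is the fullest and should go to the bank: find it by weight. Going from the robot's left to its right, lift every tin straight up a few centimetres off its coaster, hold it there a moment to feel its weight and set it back upright on the middle of its own coaster; then hold the heaviest one up, upright and still, its underside about 20 cm above the tabletop, for me to take, and finish while still holding it there (if the last tin turns out to be the heaviest it need not be set down first). Do not tip a tin over and leave the other things on the table where they are.

Things in the scene. Friction and masses are not known exactly. Their poses are not given: they have to be found in the camera images.
- tin_p: One of three look-alike closed money tins: bare-metal cylinder, 60 mm diameter (61 at the lid), 95 mm high, dark coin slot in the fixed lid. Origin: centre of its underside, z up. Starts upright, centred on a coaster; which one is random and the letter tells nothing. Tins weigh 0.2 to 0.7 kg, the heaviest at least 0.15 kg (1.5 N) more than the others. Contents do not shift.
- tin_q: One of three look-alike closed money tins: bare-metal cylinder, 60 mm diameter (61 at the lid), 95 mm high, dark coin slot in the fixed lid. Origin: centre of its underside, z up. Starts upright, centred on a coaster; which one is random and the letter tells nothing. Tins weigh 0.2 to 0.7 kg, the heaviest at least 0.15 kg (1.5 N) more than the others. Contents do not shift.
- tin_r: One of three look-alike closed money tins: bare-metal cylinder, 60 mm diameter (61 at the lid), 95 mm high, dark coin slot in the fixed lid. Origin: centre of its underside, z up. Starts upright, centred on a coaster; which one is random and the letter tells nothing. Tins weigh 0.2 to 0.7 kg, the heaviest at least 0.15 kg (1.5 N) more than the others. Contents do not shift.
- coaster_left: Round cork coaster, 90 mm diameter, 6 mm thick, fixed to the table: the coaster on the robot's left (largest y of the three). Origin at the centre of its underside on the tabletop (z = 0), so a tin on it has its underside at z = 6 mm. Coaster centres lie at least 150 mm apart.
- coaster_middle: Round cork coaster, 90 mm diameter, 6 mm thick, fixed to the table: the coaster between the two others. Origin at the centre of its underside on the tabletop (z = 0), so a tin on it has its underside at z = 6 mm. Coaster centres lie at least 150 mm apart.
- coaster_right: Round cork coaster, 90 mm diameter, 6 mm thick, fixed to the table: the coaster on the robot's right (smallest y of the three). Origin at the centre of its underside on the tabletop (z = 0), so a tin on it has its underside at z = 6 mm. Coaster centres lie at least 150 mm apart.
- candle: Bystander: cream pillar candle, 50 mm diameter, 70 mm high, with a short wick. Origin at the centre of its underside. Loose.
- dish: Bystander: small white bowl, 90 mm across, 28 mm high. Origin at the centre of its underside. Loose.
- mug: Bystander: white mug, 76 mm diameter, 90 mm high, handle on its +y side. Origin at the centre of its underside. Loose.
- clock: Bystander: small wooden alarm clock, 40 x 70 x 75 mm high, dial on its -x side. Origin at the centre of its underside. Loose.
- case: Bystander: spectacles case lying along its x axis, 160 x 60 x 38 mm high. Origin at the centre of its underside. Loose.
- vase: Bystander: slim white vase 150 mm high, 72 mm diameter, with dried stems and pale leaves up to about 300 mm high (leaves are look only). Origin at the centre of its underside. Loose.
Mind the look-alikes: they are no part of the job. Leave any blue or purple look-alike of the tin_r alone.

How it is judged:
By the outcome, as a careful person would: the job done as asked, in the order asked, and still so for the second after the job is handed in, while the arm keeps its last pose, push and grip.
It also fails if it takes over 72 s, if anything falls off the work surface, if the arm or the gripper's body presses on something with over 40 N, if the wrist force passes 120 N, or if a joint passes its speed limit or range.

## Robot

A 6-joint arm with a two-finger parallel gripper is mounted at the origin on the work surface. World frame = base frame: x ahead of the robot, y to its left, z up, the work surface at z = 0. Lengths are in m, angles in rad, forces in N, time in s.
With the tool pointing down it reaches from about 0.325 to 0.75 m from the base axis. Payload 7.6 kg.
Tool frame: the origin (TCP) lies midway between the tips of the shut fingers; the grasp point (between the pads) lies 19 mm behind it; z points along the fingers, y is the line along which they close (so a half turn about z gives the same grasp; the last joint's range is limited). The gripper opens to 85 mm and grips with 20 to 120 N. Pads are 22 mm wide; open, the fingers measure 114 mm over their backs; the gripper's body (76 mm by 85 mm) begins 54 mm behind the grasp point. The pads swing forward as they close: fully open they stand 13 mm farther back than shut.
Start: joints at [1.264, 0.052, 1.401, -0, 1.689, -0.07], TCP at [0.123, 0.51, 0.231] pointing down, gripper open.
Joint ranges: [-2.9, 2.9], [-0.91, 2.17], [0.12, 2.37], [-1.06, 4.2], [0.26, 2.73], [-2.93, 2.93]. Speed limits (rad/s): [2.57, 2.57, 3.01, 3.14, 3.14, 3.14].

## Interface

Orientations are given as a rotation vector (axis times angle).
In Python, from rig import manip gives the robot as it stands.
- The arm moves only by the tool send_rows, never from a script. Its arguments are lists of equal length, an entry for each row: "translation": the shift along the tool's x, y, z in cm, a list of three; "spin": the turn about the tool's z in degrees; "grip": the finger opening in cm, from 0 to 8.54. In form: {"translation": [[x, y, z], ...], "spin": [spin, ...], "grip": [grip, ...]}. A call has 1 to 10 rows; each row is the pose to reach, as a shift and turn from the pose commanded when the call began, along the tool's axes at that moment; what a row does not reach only later rows make up. A row lasts 1/12 s, in which the tool goes at most 41.7 mm and 7.16 degrees, less where a joint would pass 70% of its speed; a pose out of reach is approached as far as the arm can. A call with a gripper value outside its range is refused whole. The fingers move at their own pace and stop on an object; "squeeze" is the grip in N (left out, the last holds). Time passes only in rows, so rows that repeat a pose let the fingers close. It gives the time, the measured TCP pose, the force, the opening and the grip force at its end, in the units of the state.
- manip.read_state(): the state, without advancing time (a new reading comes with each control period).
- manip.read_camera(name): name is "scene" or "top" or "wrist"; returns a dict with "color" (480x640x3 uint8, red, green, blue), "mtx" (3x3 intrinsics, pixels), "k1" (the pictures are not rectified: a ray, as slopes to the right and down, at radius r is drawn at 1 + k1 r^2 times it, then the intrinsics apply), "pose" (4x4, takes a point from camera to world coordinates); the wrist camera has in their place "tool_from_camera" (4x4, takes a point from camera to tool coordinates, whose origin is the TCP and whose axes are the flange's). Camera axes: x right, y down, z forward; pixel columns grow to the right and rows downward; lengths in m; the calibration is good to about 2 mm. A picture is of the moment at which its call begins: read the wrist's pose just before it. There is no depth.
- manip.job_done(): hands the job in; it is judged then, once.
The state is a dict: "clock": time; "q": joint angles; "joint_vel": joint speeds; "effort": joint torques, N m; "position": TCP position; "eef_rot": TCP orientation; "contact_force": force on the tool from outside, world axes, zero at the start; "moment": the same for the moment, N m; "grip_width": finger opening in m; "grasp_force": force on a finger pad.
Only numpy, scipy, OpenCV 4.12 (cv2) and the standard library are available. Lean on these libraries where they do the work, as an engineer would, in place of code of your own. Each camera call takes 0.05 s, during which the arm holds its last target. There are 200 camera calls.

## Working session

There is one attempt and no reset: what is moved stays moved. The work goes in short steps, Python scripts to look and compute and a tool call to move; the robot and the scene stay as the last step left them, time stands still between calls to the robot, and variables do not carry over. Pictures are saved under pics/ and viewed, at most 10 in all, crops included, and the job is handed in when it is done.

Besides the shell and the picture viewer there is one more tool, called after ">>>" by a JSON object that holds its "api" and its "payload". send_rows: Moves the arm, as the interface text tells. Its arguments: {"type":"object","properties":{"translation":{"type":"array"},"spin":{"type":"array"},"grip":{"type":"array"},"squeeze":{"type":"number"}},"required":["translation","spin","grip"]}

```bash
mkdir -p pics
python3 - <<'E'
from rig import manip
import cv2,pickle
d={}
s=manip.read_state();print(s)
for n in("scene","top"):
    c=manip.read_camera(n);d[n]=c;cv2.imwrite(f"pics/{n}0.png",c["color"][:,:,::-1]);print(n,c["mtx"],c["k1"],c["pose"])
pickle.dump(d,open("cams.pkl","wb"))
E
```

```text
{'clock': 0.0, 'q': array([ 1.26369467e+00,  5.28409206e-02,  1.40172318e+00, -1.01940745e-05,
        1.68862546e+00, -7.02912877e-02]), 'joint_vel': array([-0.00030971, -0.00273427,  0.00153626,  0.00058099, -0.0004798 ,
       -0.00118604]), 'effort': array([ 3.04653586e-04, -3.81658244e+01, -3.60189629e+01,  1.60214847e-05,
        6.01830645e-03,  1.07013943e-05]), 'position': array([0.12304967, 0.51006036, 0.23047104]), 'eef_rot': array([-3.71079811e-01, -3.11930738e+00,  2.46664890e-03]), 'contact_force': array([-0.03859587,  0.18500891, -0.36570128]), 'moment': array([-0.03614019,  0.06728576,  0.029192  ]), 'grasp_force': 0.0, 'grip_width': 0.08540936956582657}
scene [[441.19996162   0.         319.59190903]
 [  0.         441.19996162 234.99873257]
 [  0.           0.           1.        ]] -0.07798719731718938 [[ 0.61468189  0.61153387 -0.49818922  1.14501913]
 [ 0.78865295 -0.4876019   0.37452759 -0.41333607]
 [-0.0138817  -0.62311373 -0.78200804  0.98822465]
 [ 0.          0.          0.          1.        ]]
top [[616.30647716   0.         317.96046481]
 [  0.         616.30647716 239.81324452]
 [  0.           0.           1.        ]] -0.09486303685207013 [[-0.02186525 -0.98502196  0.17103699  0.31801711]
 [-0.99972592  0.02011059 -0.01198505  0.02281511]
 [ 0.00836589 -0.17125217 -0.98519171  1.46682412]
 [ 0.          0.          0.          1.        ]]
```

View pics/top0.png

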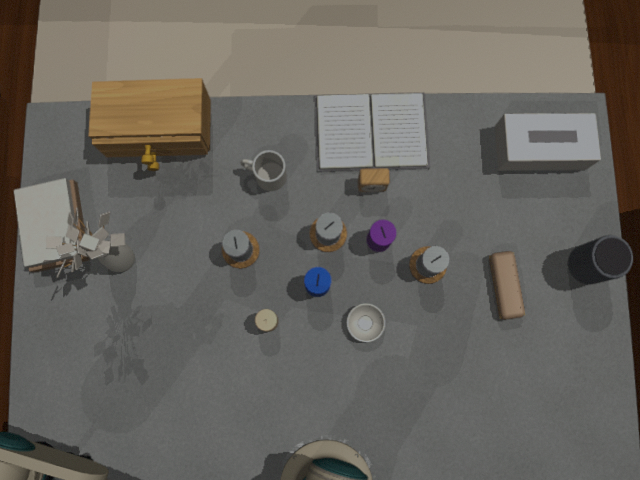

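View pics/scene0.png

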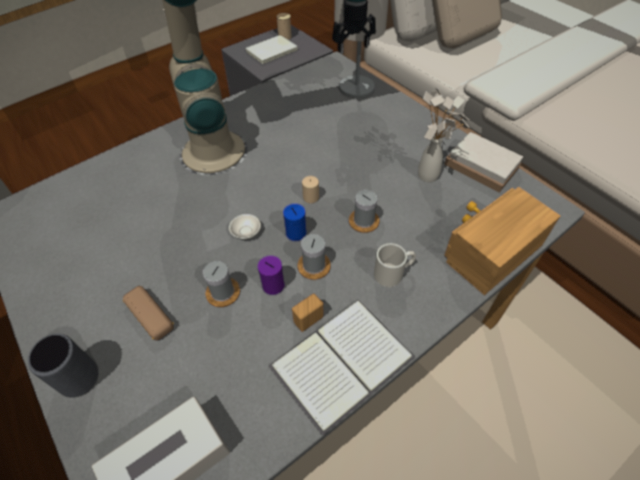

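The top view shows the bare-metal tins' lids at about (236,242), (329,227) and (435,259). The blue lookalike is at (318,280) and the purple one at (382,234). The scene view shows the same tins at (366,198), (313,243) and (216,270).

```bash
cat > h.py <<'E'
import numpy as np,cv2
def px2w(px,c,z,T=None):
    T=c["pose"] if T is None else T
    u=cv2.undistortPoints(np.array([[px]],float),c["mtx"],np.array([c["k1"],0,0,0.]))[0,0]
    d=T[:3,:3]@np.array([u[0],u[1],1]);return T[:3,3]+d*(z-T[2,3])/d[2]
def w2px(P,c,T=None):
    T=c["pose"] if T is None else T
    W=np.linalg.inv(T);return cv2.projectPoints(np.array(P,float).reshape(-1,3),cv2.Rodrigues(W[:3,:3])[0],W[:3,3],c["mtx"],np.array([c["k1"],0,0,0.]))[0][:,0]
E
python3 - <<'E'
import pickle,numpy as np;from h import *
d=pickle.load(open("cams.pkl","rb"))
for n,p,z in[("L",(236,242),.101),("M",(329,227),.101),("R",(435,259),.101),("blue",(318,280),.095),("purple",(382,234),.095),("candle",(265,320),.07),("dish",(366,323),.02),("mug",(270,165),.09),("clock",(374,178),.07),("case",(508,285),.038),("vasebase",(118,262),.05)]:
    print(n,px2w(p,d["top"],z).round(3))
for n,p in[("L",(366,198)),("M",(313,243)),("R",(216,270))]: print(n,px2w(p,d["scene"],.101).round(3))
E
```

```text
L [0.554 0.191 0.101]
M [ 0.584 -0.019  0.101]
R [ 0.506 -0.256  0.101]
blue [0.465 0.008 0.095]
purple [ 0.567 -0.139  0.095]
candle [0.38  0.129 0.07 ]
dish [ 0.37  -0.103  0.02 ]
mug [0.735 0.113 0.09 ]
clock [ 0.705 -0.129  0.07 ]
case [ 0.449 -0.439  0.038]
vasebase [0.521 0.474 0.05 ]
L [0.557 0.192 0.101]
M [ 0.59  -0.017  0.101]
R [ 0.508 -0.253  0.101]
```

Run:
```python
from rig import manip
from scipy.spatial.transform import Rotation as R
import cv2
s=manip.read_state();print(R.from_rotvec(s["eef_rot"]).as_matrix().round(3))
c=manip.read_camera("wrist");print(c["tool_from_camera"],c["mtx"],c["k1"]);cv2.imwrite("pics/w0.png",c["color"][:,:,::-1])
```

```text
[[-0.972  0.235 -0.   ]
 [ 0.235  0.972 -0.001]
 [ 0.    -0.001 -1.   ]]
[[ 7.25228624e-04 -9.58473404e-01 -2.85181010e-01  7.32461151e-02]
 [ 9.99999533e-01  8.77233010e-04 -4.05273207e-04 -4.29974187e-04]
 [ 6.38613786e-04 -2.85180583e-01  9.58473592e-01 -1.41674156e-01]
 [ 0.00000000e+00  0.00000000e+00  0.00000000e+00  1.00000000e+00]] [[397.45423324   0.         320.61628068]
 [  0.         397.45423324 242.17984713]
 [  0.           0.           1.        ]] -0.056408233623000896
```

>>> {"api": "send_rows", "payload": {"translation": [[-3.5, -1.5, 0], [-7, -3, 0], [-10.5, -4.4, 0], [-14, -5.9, 0], [-17.5, -7.4, 0], [-21, -8.9, 0], [-24.5, -10.3, 0], [-28, -11.8, 0], [-31.5, -13.3, 0], [-35, -14.8, 0]], "spin": [0, 0, 0, 0, 0, 0, 0, 0, 0, 0], "grip": [8.5, 8.5, 8.5, 8.5, 8.5, 8.5, 8.5, 8.5, 8.5, 8.5]}}

```text
clock: 0.98
position: [0.4298, 0.2829, 0.2311]
eef_rot: [-0.371, -3.119, -0.0]
contact_force: [0.5, 0.3, 0.1]
grip_width: 0.085
grasp_force: 0.0
```

>>> {"api": "send_rows", "payload": {"translation": [[-3.5, -1.5, 0], [-7, -3, 0], [-10.5, -4.5, 0], [-13.5, -5.7, 0], [-14.5, -6.1, 0], [-14.5, -6.1, 0], [-14.5, -6.1, 0]], "spin": [0, 0, 0, 0, 0, 0, 0], "grip": [8.5, 8.5, 8.5, 8.5, 8.5, 8.5, 8.5]}}

```text
clock: 1.57
position: [0.5549, 0.1913, 0.2308]
eef_rot: [-0.372, -3.118, -0.0]
contact_force: [0.2, -0.3, -0.6]
grip_width: 0.0851
grasp_force: 0.0
```

```bash
cat > w.py <<'E'
import sys,cv2,numpy as np
from rig import manip
from h import *
from scipy.spatial.transform import Rotation as R
def look(name,guess):
    s=manip.read_state();c=manip.read_camera("wrist")
    T=np.eye(4);T[:3,:3]=R.from_rotvec(s["eef_rot"]).as_matrix();T[:3,3]=s["position"]
    W=T@c["tool_from_camera"];im=c["color"][:,:,::-1].copy()
    a=np.linspace(0,2*np.pi,60)
    for r,z,col in((.0305,.101,(0,0,255)),(.045,.006,(0,255,0))):
        P=np.c_[guess[0]+r*np.cos(a),guess[1]+r*np.sin(a),0*a+z]
        cv2.polylines(im,[w2px(P,c,W).round().astype(int)],True,col,1)
    cv2.imwrite(f"pics/{name}.png",im);np.savez(name,W=W,mtx=c["mtx"],k1=c["k1"],img=c["color"])
    print(s["clock"],s["position"].round(4),T[:3,:3].round(3).tolist(),"F",s["contact_force"].round(2))
    d=T[:3,:3].T@(np.array([*guess,.05])-s["position"]);print("tool delta cm to (guess, z .05)",(d*100).round(2))
if __name__=="__main__": look(sys.argv[1],(float(sys.argv[2]),float(sys.argv[3])))
E
python3 w.py w1 .555 .191
```

```text
1.5667 [0.5549 0.1913 0.2308] [[-0.972, 0.235, -0.001], [0.235, 0.972, 0.0], [0.001, -0.0, -1.0]] F [ 0.23 -0.27 -0.64]
tool delta cm to (guess, z .05) [-0.04 -0.02 18.08]
```

View pics/w1.png

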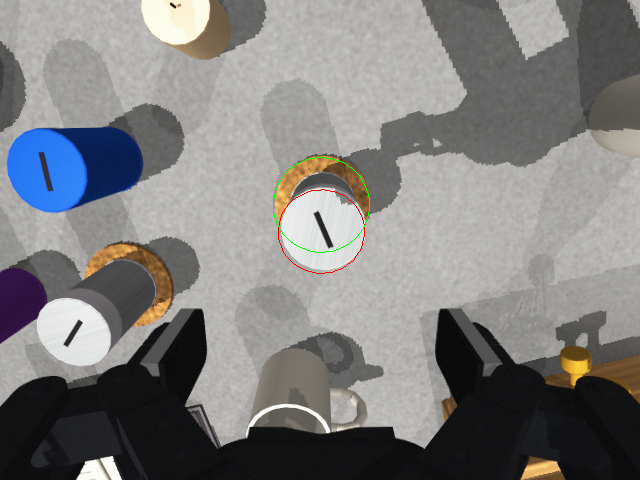

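The wrist view has the left tin's lid at about (322,230), on the predicted circle to within 1–2 px. Descending to grasp.

>>> {"api": "send_rows", "payload": {"translation": [[0, 0, 3.5], [0, 0, 7], [0, 0, 10.5], [0, 0, 14], [0, 0, 17], [0, 0, 18], [0, 0, 18], [0, 0, 18]], "spin": [0, 0, 0, 0, 0, 0, 0, 0], "grip": [8.5, 8.5, 8.5, 8.5, 8.5, 8.5, 8.5, 8.5]}}

```text
clock: 2.28
position: [0.5554, 0.1921, 0.0529]
eef_rot: [0.369, 3.119, 0.001]
contact_force: [0.1, -0.0, 0.1]
grip_width: 0.0853
grasp_force: 0.0
```

>>> {"api": "send_rows", "payload": {"translation": [[0, 0, 0], [0, 0, 0], [0, 0, 0], [0, 0, 0], [0, 0, 0], [0, 0, 0], [0, 0, 0], [0, 0, 0], [0, 0, 0], [0, 0, 0]], "spin": [0, 0, 0, 0, 0, 0, 0, 0, 0, 0], "grip": [7.5, 7, 6.6, 6.3, 6, 5.6, 5.2, 5, 5, 5], "squeeze": 50}}

```text
clock: 3.12
position: [0.5561, 0.1916, 0.0526]
eef_rot: [0.371, 3.117, 0.002]
contact_force: [0.9, 3.0, 5.8]
grip_width: 0.0591
grasp_force: 54.1
```

>>> {"api": "send_rows", "payload": {"translation": [[0, 0, -0.5], [0, 0, -1.2], [0, 0, -2], [0, 0, -2.8], [0, 0, -3.5], [0, 0, -4], [0, 0, -4], [0, 0, -4], [0, 0, -4], [0, 0, -4]], "spin": [0, 0, 0, 0, 0, 0, 0, 0, 0, 0], "grip": [5, 5, 5, 5, 5, 5, 5, 5, 5, 5]}}

```text
clock: 3.95
position: [0.555, 0.191, 0.0907]
eef_rot: [-0.371, -3.119, 0.001]
contact_force: [0.3, 0.3, -2.1]
grip_width: 0.0592
grasp_force: 54.2
```

>>> {"api": "send_rows", "payload": {"translation": [[0, 0, 0], [0, 0, 0], [0, 0, 0], [0, 0, 0], [0, 0, 0], [0, 0, 0]], "spin": [0, 0, 0, 0, 0, 0], "grip": [5, 5, 5, 5, 5, 5]}}

```text
clock: 4.45
position: [0.5553, 0.1911, 0.0913]
eef_rot: [-0.371, -3.12, -0.0]
contact_force: [-0.2, -0.1, -2.8]
grip_width: 0.059
grasp_force: 54.2
```

>>> {"api": "send_rows", "payload": {"translation": [[0, 0, 0], [0, 0, 0]], "spin": [0, 0], "grip": [5, 5]}}

```text
clock: 4.62
position: [0.5553, 0.1911, 0.0913]
eef_rot: [0.371, 3.12, 0.0]
contact_force: [-0.1, -0.4, -3.1]
grip_width: 0.0595
grasp_force: 54.2
```

```bash
cat > wt.py <<'E'
from rig import manip
import numpy as np
F=[]
for i in range(4):
    s=manip.read_state();F.append([*s["contact_force"],*s["effort"][1:3]]);manip.read_camera("wrist")
print(s["clock"],np.mean(F,0).round(2),np.std(F,0).round(2),s["position"].round(4),s["eef_rot"].round(4))
E
python3 wt.py
```

```text
4.7667 [  0.1   -0.15  -2.96 -48.01 -35.28] [0.47 0.34 0.15 0.   0.  ] [0.5553 0.1911 0.0913] [3.7100e-01 3.1196e+00 1.0000e-04]
```

>>> {"api": "send_rows", "payload": {"translation": [[0, 0, 0.6], [0, 0, 1.4], [0, 0, 2.2], [0, 0, 2.9], [0, 0, 3.4], [0, 0, 3.7], [0, 0, 3.9], [0, 0, 4], [0, 0, 4], [0, 0, 4]], "spin": [0, 0, 0, 0, 0, 0, 0, 0, 0, 0], "grip": [5, 5, 5, 5, 5, 5, 5, 5, 5, 5]}}

```text
clock: 5.65
position: [0.5557, 0.1911, 0.0526]
eef_rot: [0.371, 3.119, 0.001]
contact_force: [-4.0, -0.8, 6.0]
grip_width: 0.059
grasp_force: 54.5
```

>>> {"api": "send_rows", "payload": {"translation": [[0, 0, 0], [0, 0, 0], [0, 0, 0], [0, 0, 0], [0, 0, 0], [0, 0, 0], [0, 0, 0], [0, 0, 0], [0, 0, 0]], "spin": [0, 0, 0, 0, 0, 0, 0, 0, 0], "grip": [5.5, 5.9, 6.2, 6.6, 7, 7.5, 8, 8.5, 8.5]}}

```text
clock: 6.4
position: [0.5553, 0.1911, 0.0513]
eef_rot: [0.371, 3.12, 0.0]
contact_force: [-0.4, -0.1, 0.1]
grip_width: 0.0849
grasp_force: 0.0
```

>>> {"api": "send_rows", "payload": {"translation": [[0, 0, -1.5], [0, 0, -4], [0, 0, -7.5], [0, 0, -11], [0, 0, -14.5], [0, 0, -17], [0, 0, -18], [0, 0, -18], [0, 0, -18]], "spin": [0, 0, 0, 0, 0, 0, 0, 0, 0], "grip": [8.5, 8.5, 8.5, 8.5, 8.5, 8.5, 8.5, 8.5, 8.5]}}

```text
clock: 7.15
position: [0.5551, 0.191, 0.2301]
eef_rot: [-0.371, -3.119, 0.001]
contact_force: [0.3, -0.3, -1.6]
grip_width: 0.0848
grasp_force: 0.0
```

```bash
python3 w.py w2 .555 .191; python3 wt.py
```

```text
7.15 [0.5551 0.191  0.2301] [[-0.972, 0.235, -0.001], [0.235, 0.972, -0.0], [0.001, -0.0, -1.0]] F [ 0.27 -0.32 -1.6 ]
tool delta cm to (guess, z .05) [-1.000e-02  0.000e+00  1.801e+01]
7.35 [ -0.17  -0.32  -0.18 -46.41 -36.89] [0.22 0.3  0.2  0.64 0.57] [0.5547 0.1909 0.2288] [-3.7060e-01 -3.1159e+00  2.3000e-03]
```

View pics/w2.png

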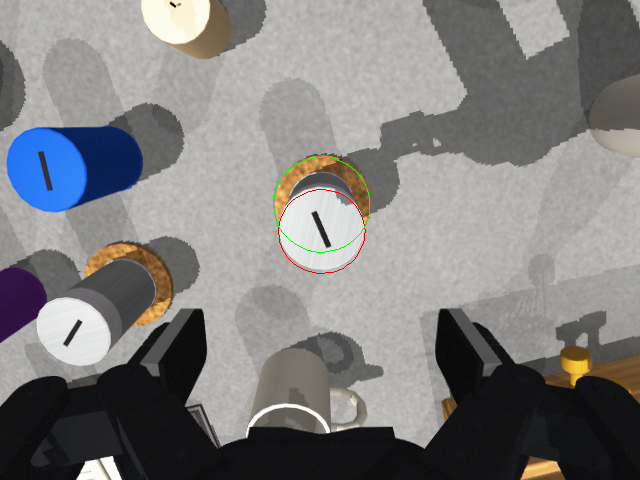

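The left tin is back on its coaster: the lid sits at about (321,230), inside the same circle. Its weight is about 2.9 N. Next is the middle tin.

>>> {"api": "send_rows", "payload": {"translation": [[-1, -2.5, 0], [-2.4, -6, 0], [-3.8, -9.5, 0], [-5.2, -13, 0], [-6.6, -16.5, 0], [-7.6, -18.8, 0], [-7.9, -19.6, 0], [-7.9, -19.6, 0], [-7.9, -19.6, 0]], "spin": [0, 0, 0, 0, 0, 0, 0, 0, 0], "grip": [8.5, 8.5, 8.5, 8.5, 8.5, 8.5, 8.5, 8.5, 8.5]}}

```text
clock: 8.15
position: [0.5859, -0.0175, 0.2307]
eef_rot: [-0.371, -3.118, -0.001]
contact_force: [-0.1, 0.6, 0.2]
grip_width: 0.085
grasp_force: 0.0
```

```bash
python3 w.py w3 .586 -.018
```

```text
8.15 [ 0.5859 -0.0175  0.2307] [[-0.972, 0.235, -0.001], [0.235, 0.972, 0.001], [0.001, 0.0, -1.0]] F [-0.1   0.56  0.17]
tool delta cm to (guess, z .05) [-0.04 -0.06 18.07]
```

View pics/w3.png

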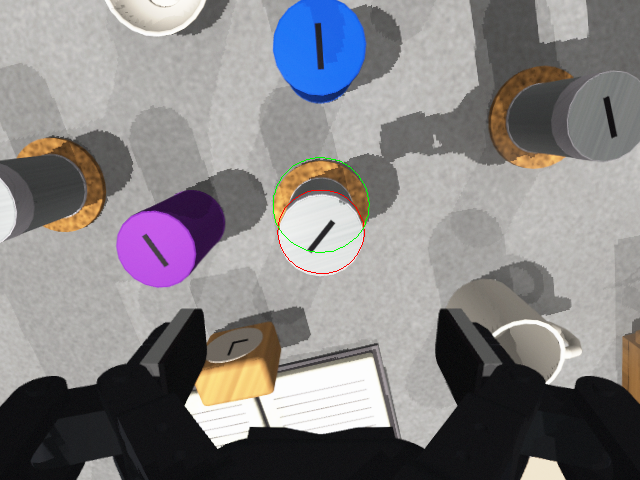

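The middle tin's lid is at about (321,234), 1–2 px below the prediction, so I shift 1 mm along tool −x. The purple lookalike at (155,248) clears the fingers.

>>> {"api": "send_rows", "payload": {"translation": [[-0.1, 0, 3.5], [-0.1, 0, 7], [-0.1, 0, 10.5], [-0.1, 0, 14], [-0.1, 0, 17], [-0.1, 0, 18], [-0.1, 0, 18], [-0.1, 0, 18]], "spin": [0, 0, 0, 0, 0, 0, 0, 0], "grip": [8.5, 8.5, 8.5, 8.5, 8.5, 8.5, 8.5, 8.5]}}

```text
clock: 8.87
position: [0.5877, -0.0173, 0.0526]
eef_rot: [0.369, 3.119, 0.0]
contact_force: [-0.2, 0.1, 0.3]
grip_width: 0.0851
grasp_force: 0.0
```

>>> {"api": "send_rows", "payload": {"translation": [[0, 0, 0], [0, 0, 0], [0, 0, 0], [0, 0, 0], [0, 0, 0], [0, 0, 0], [0, 0, 0], [0, 0, 0], [0, 0, 0], [0, 0, 0]], "spin": [0, 0, 0, 0, 0, 0, 0, 0, 0, 0], "grip": [7.5, 7, 6.6, 6.3, 6, 5.6, 5.2, 5, 5, 5], "squeeze": 50}}

```text
clock: 9.7
position: [0.5878, -0.018, 0.0525]
eef_rot: [0.371, 3.117, 0.001]
contact_force: [0.1, 2.0, 6.4]
grip_width: 0.0587
grasp_force: 55.0
```

>>> {"api": "send_rows", "payload": {"translation": [[0, 0, -0.5], [0, 0, -1.2], [0, 0, -2], [0, 0, -2.8], [0, 0, -3.5], [0, 0, -4], [0, 0, -4], [0, 0, -4], [0, 0, -4], [0, 0, -4]], "spin": [0, 0, 0, 0, 0, 0, 0, 0, 0, 0], "grip": [5, 5, 5, 5, 5, 5, 5, 5, 5, 5]}}

```text
clock: 10.53
position: [0.5867, -0.0182, 0.0906]
eef_rot: [-0.371, -3.118, -0.0]
contact_force: [0.4, 0.8, -7.6]
grip_width: 0.059
grasp_force: 55.3
```

>>> {"api": "send_rows", "payload": {"translation": [[0, 0, 0], [0, 0, 0], [0, 0, 0], [0, 0, 0], [0, 0, 0], [0, 0, 0], [0, 0, 0], [0, 0, 0]], "spin": [0, 0, 0, 0, 0, 0, 0, 0], "grip": [5, 5, 5, 5, 5, 5, 5, 5]}}

```text
clock: 11.2
position: [0.5871, -0.0182, 0.0913]
eef_rot: [0.371, 3.12, 0.0]
contact_force: [0.6, 0.6, -6.1]
grip_width: 0.0595
grasp_force: 55.3
```

```bash
python3 wt.py
```

```text
11.35 [  0.11   0.31  -6.77 -50.5  -37.3 ] [0.52 0.28 0.4  0.   0.  ] [ 0.5871 -0.0182  0.0913] [3.7110e-01 3.1196e+00 1.0000e-04]
```

Middle ≈ 6.8 N. Setting it back.

>>> {"api": "send_rows", "payload": {"translation": [[0, 0, 0.6], [0, 0, 1.4], [0, 0, 2.2], [0, 0, 2.9], [0, 0, 3.4], [0, 0, 3.7], [0, 0, 3.9], [0, 0, 4], [0, 0, 4], [0, 0, 4]], "spin": [0, 0, 0, 0, 0, 0, 0, 0, 0, 0], "grip": [5, 5, 5, 5, 5, 5, 5, 5, 5, 5]}}

```text
clock: 12.23
position: [0.5876, -0.0183, 0.0525]
eef_rot: [0.371, 3.118, 0.0]
contact_force: [-3.4, -0.3, 2.0]
grip_width: 0.0591
grasp_force: 55.5
```

>>> {"api": "send_rows", "payload": {"translation": [[0, 0, 0], [0, 0, 0], [0, 0, 0], [0, 0, 0], [0, 0, 0], [0, 0, 0], [0, 0, 0], [0, 0, 0], [0, 0, 0]], "spin": [0, 0, 0, 0, 0, 0, 0, 0, 0], "grip": [5.5, 5.9, 6.2, 6.6, 7, 7.5, 8, 8.5, 8.5]}}

```text
clock: 12.98
position: [0.5871, -0.0182, 0.0512]
eef_rot: [0.371, 3.12, 0.0]
contact_force: [-0.3, 0.1, 0.4]
grip_width: 0.0848
grasp_force: 0.0
```

>>> {"api": "send_rows", "payload": {"translation": [[0, 0, -1.5], [0, 0, -4], [0, 0, -7.5], [0, 0, -11], [0, 0, -14.5], [0, 0, -17], [0, 0, -18], [0, 0, -18], [0, 0, -18]], "spin": [0, 0, 0, 0, 0, 0, 0, 0, 0], "grip": [8.5, 8.5, 8.5, 8.5, 8.5, 8.5, 8.5, 8.5, 8.5]}}

```text
clock: 13.73
position: [0.5869, -0.0182, 0.23]
eef_rot: [-0.371, -3.118, -0.0]
contact_force: [0.6, -0.0, -0.2]
grip_width: 0.0848
grasp_force: 0.0
```

```bash
python3 w.py w4 .587 -.018; python3 wt.py
```

```text
13.7333 [ 0.5869 -0.0182  0.23  ] [[-0.972, 0.235, -0.001], [0.235, 0.972, 0.0], [0.001, -0.0, -1.0]] F [ 0.61 -0.   -0.21]
tool delta cm to (guess, z .05) [-0.03  0.02 18.  ]
13.9333 [-2.500e-01  4.000e-02 -3.000e-01 -4.642e+01 -3.689e+01] [0.32 0.34 0.4  0.64 0.57] [ 0.5864 -0.0182  0.2288] [-3.7060e-01 -3.1157e+00  1.0000e-04]
```

View pics/w4.png

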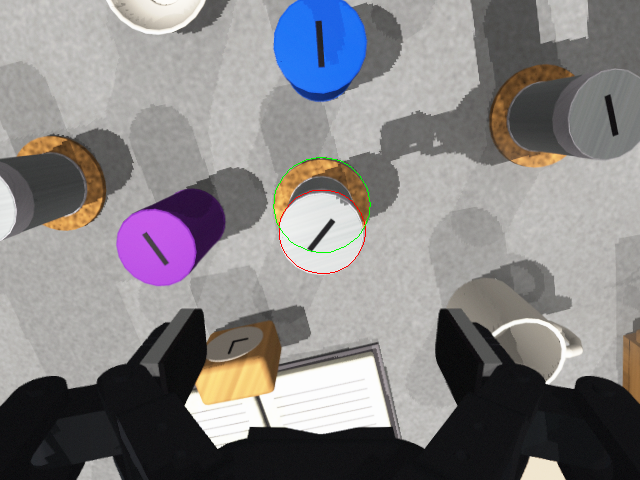

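The middle tin is centred again, with its lid at about (321,233). On to the right tin.

>>> {"api": "send_rows", "payload": {"translation": [[0.2, -2.5, 0], [0.5, -6, 0], [0.8, -9.5, 0], [1.2, -13, 0], [1.5, -16.5, 0], [1.8, -20, 0], [2.1, -23, 0], [2.2, -24.8, 0], [2.2, -24.8, 0], [2.2, -24.8, 0]], "spin": [0, 0, 0, 0, 0, 0, 0, 0, 0, 0], "grip": [8.5, 8.5, 8.5, 8.5, 8.5, 8.5, 8.5, 8.5, 8.5, 8.5]}}

```text
clock: 14.82
position: [0.5071, -0.2546, 0.2304]
eef_rot: [-0.374, -3.118, -0.002]
contact_force: [-0.3, 0.0, -0.1]
grip_width: 0.0853
grasp_force: 0.0
```

```bash
python3 w.py w5 .507 -.2545
```

```text
14.8167 [ 0.5071 -0.2546  0.2304] [[-0.972, 0.236, -0.001], [0.236, 0.972, 0.001], [0.001, 0.001, -1.0]] F [-0.35  0.01 -0.11]
tool delta cm to (guess, z .05) [-1.000e-02 -1.000e-02  1.804e+01]
```

View pics/w5.png

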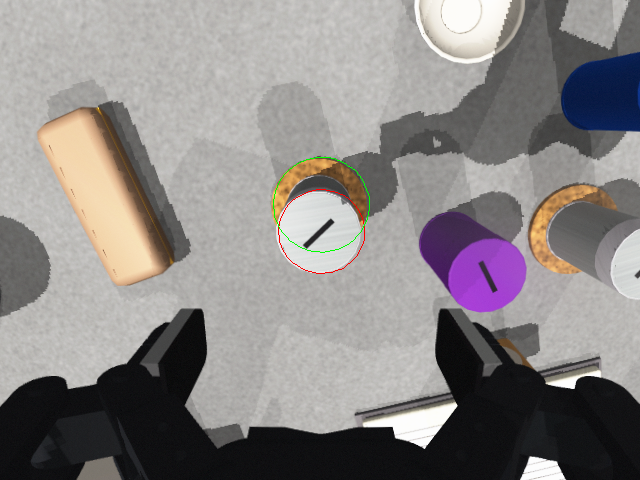

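The right tin's lid is at about (319,233), roughly 2 px left of the prediction, so I correct by 1 mm.

>>> {"api": "send_rows", "payload": {"translation": [[-0.1, -0.1, 3.5], [-0.1, -0.1, 7], [-0.1, -0.1, 10.5], [-0.1, -0.1, 14], [-0.1, -0.1, 17], [-0.1, -0.1, 18], [-0.1, -0.1, 18], [-0.1, -0.1, 18]], "spin": [0, 0, 0, 0, 0, 0, 0, 0], "grip": [8.5, 8.5, 8.5, 8.5, 8.5, 8.5, 8.5, 8.5]}}

```text
clock: 15.53
position: [0.5091, -0.2548, 0.0524]
eef_rot: [0.369, 3.119, -0.0]
contact_force: [0.2, -0.3, 0.4]
grip_width: 0.0852
grasp_force: 0.0
```

>>> {"api": "send_rows", "payload": {"translation": [[0, 0, 0], [0, 0, 0], [0, 0, 0], [0, 0, 0], [0, 0, 0], [0, 0, 0], [0, 0, 0], [0, 0, 0], [0, 0, 0], [0, 0, 0]], "spin": [0, 0, 0, 0, 0, 0, 0, 0, 0, 0], "grip": [7.5, 7, 6.6, 6.3, 6, 5.6, 5.2, 5, 5, 5], "squeeze": 50}}

```text
clock: 16.37
position: [0.5088, -0.256, 0.0525]
eef_rot: [0.371, 3.118, -0.002]
contact_force: [0.3, -1.6, 6.3]
grip_width: 0.0589
grasp_force: 54.1
```

>>> {"api": "send_rows", "payload": {"translation": [[0, 0, -0.5], [0, 0, -1.2], [0, 0, -2], [0, 0, -2.8], [0, 0, -3.5], [0, 0, -4], [0, 0, -4], [0, 0, -4], [0, 0, -4], [0, 0, -4]], "spin": [0, 0, 0, 0, 0, 0, 0, 0, 0, 0], "grip": [5, 5, 5, 5, 5, 5, 5, 5, 5, 5]}}

```text
clock: 17.2
position: [0.508, -0.2551, 0.0907]
eef_rot: [-0.371, -3.119, -0.001]
contact_force: [0.2, 0.3, -2.6]
grip_width: 0.0592
grasp_force: 54.3
```

>>> {"api": "send_rows", "payload": {"translation": [[0, 0, 0], [0, 0, 0], [0, 0, 0], [0, 0, 0], [0, 0, 0], [0, 0, 0], [0, 0, 0], [0, 0, 0]], "spin": [0, 0, 0, 0, 0, 0, 0, 0], "grip": [5, 5, 5, 5, 5, 5, 5, 5]}}

```text
clock: 17.87
position: [0.5083, -0.2553, 0.0913]
eef_rot: [0.371, 3.12, 0.0]
contact_force: [-0.4, 0.4, -2.3]
grip_width: 0.059
grasp_force: 54.3
```

```bash
python3 wt.py
```

```text
18.0167 [ -0.33   0.35  -2.59 -46.07 -35.28] [0.71 0.21 0.26 0.   0.  ] [ 0.5083 -0.2553  0.0913] [3.7110e-01 3.1196e+00 1.0000e-04]
```

Right ≈ 2.6 N, so the middle tin is the heaviest. Setting the right one back.

>>> {"api": "send_rows", "payload": {"translation": [[0, 0, 0.6], [0, 0, 1.4], [0, 0, 2.2], [0, 0, 2.9], [0, 0, 3.4], [0, 0, 3.7], [0, 0, 3.9], [0, 0, 4], [0, 0, 4], [0, 0, 4]], "spin": [0, 0, 0, 0, 0, 0, 0, 0, 0, 0], "grip": [5, 5, 5, 5, 5, 5, 5, 5, 5, 5]}}

```text
clock: 18.9
position: [0.5087, -0.2554, 0.0525]
eef_rot: [0.371, 3.118, -0.0]
contact_force: [-3.1, 2.9, 6.0]
grip_width: 0.0591
grasp_force: 54.4
```

>>> {"api": "send_rows", "payload": {"translation": [[0, 0, 0], [0, 0, 0], [0, 0, 0], [0, 0, 0], [0, 0, 0], [0, 0, 0], [0, 0, 0], [0, 0, 0], [0, 0, 0]], "spin": [0, 0, 0, 0, 0, 0, 0, 0, 0], "grip": [5.5, 5.9, 6.2, 6.6, 7, 7.5, 8, 8.5, 8.5]}}

```text
clock: 19.65
position: [0.5083, -0.2553, 0.0512]
eef_rot: [0.371, 3.12, 0.0]
contact_force: [0.8, -0.1, -0.4]
grip_width: 0.0851
grasp_force: 0.0
```

>>> {"api": "send_rows", "payload": {"translation": [[0, 0, -1.5], [0, 0, -4], [0, 0, -7.5], [0, 0, -11], [0, 0, -14.5], [0, 0, -17], [0, 0, -18], [0, 0, -18], [0, 0, -18]], "spin": [0, 0, 0, 0, 0, 0, 0, 0, 0], "grip": [8.5, 8.5, 8.5, 8.5, 8.5, 8.5, 8.5, 8.5, 8.5]}}

```text
clock: 20.4
position: [0.5081, -0.2553, 0.23]
eef_rot: [-0.371, -3.119, -0.001]
contact_force: [0.2, -0.9, -0.6]
grip_width: 0.0847
grasp_force: 0.0
```

```bash
python3 w.py w6 .5083 -.2553; python3 -c "
import numpy as np;s=np.array([.5083,-.2553]);d=np.array([.5871,-.0182])-s;print(np.array([[-.972,.235],[.235,.972]])@d*100)"
```

```text
20.4 [ 0.5081 -0.2553  0.23  ] [[-0.972, 0.235, -0.001], [0.235, 0.972, 0.001], [0.001, 0.0, -1.0]] F [ 0.23 -0.89 -0.62]
tool delta cm to (guess, z .05) [-4.0e-02 -1.0e-02  1.8e+01]
[-2.08751 24.89792]
```

View pics/w6.png

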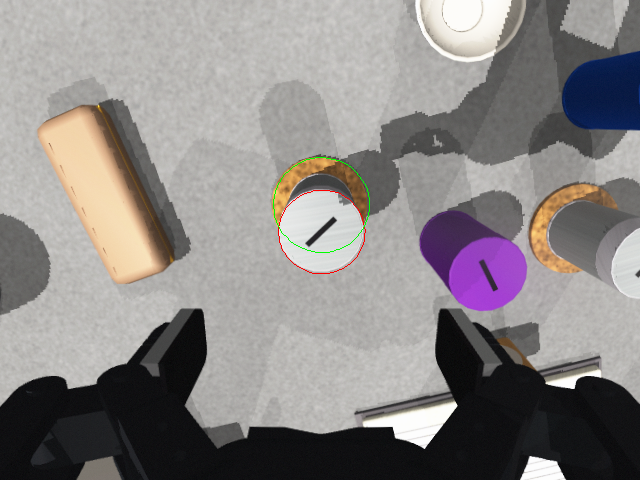

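The right tin is upright and centred, with its lid at about (321,232). Back to the middle tin: grasp it and raise it 19.4 cm.

>>> {"api": "send_rows", "payload": {"translation": [[-0.2, 2.5, 0], [-0.5, 6, 0], [-0.8, 9.5, 0], [-1.1, 13, 0], [-1.4, 16.5, 0], [-1.7, 20, 0], [-1.9, 23, 0], [-2.1, 24.9, 0], [-2.1, 24.9, 0], [-2.1, 24.9, 0]], "spin": [0, 0, 0, 0, 0, 0, 0, 0, 0, 0], "grip": [8.5, 8.5, 8.5, 8.5, 8.5, 8.5, 8.5, 8.5, 8.5, 8.5]}}

```text
clock: 21.28
position: [0.5865, -0.0174, 0.2286]
eef_rot: [-0.368, -3.116, 0.0]
contact_force: [-0.3, 0.3, -0.9]
grip_width: 0.085
grasp_force: 0.0
```

>>> {"api": "send_rows", "payload": {"translation": [[0, 0, 3.5], [0, 0, 7], [0, 0, 10.5], [0, 0, 14], [0, 0, 17], [0, 0, 18], [0, 0, 18], [0, 0, 18]], "spin": [0, 0, 0, 0, 0, 0, 0, 0], "grip": [8.5, 8.5, 8.5, 8.5, 8.5, 8.5, 8.5, 8.5]}}

```text
clock: 21.95
position: [0.5872, -0.019, 0.0519]
eef_rot: [0.373, 3.119, -0.0]
contact_force: [0.6, -0.4, 0.9]
grip_width: 0.0847
grasp_force: 0.0
```

>>> {"api": "send_rows", "payload": {"translation": [[0, 0, 0], [0, 0, 0], [0, 0, 0], [0, 0, 0], [0, 0, 0], [0, 0, 0], [0, 0, 0], [0, 0, 0], [0, 0, 0], [0, 0, 0]], "spin": [0, 0, 0, 0, 0, 0, 0, 0, 0, 0], "grip": [7.5, 7, 6.6, 6.3, 6, 5.6, 5.2, 5, 5, 5], "squeeze": 60}}

```text
clock: 22.78
position: [0.5877, -0.0183, 0.0524]
eef_rot: [0.371, 3.118, -0.0]
contact_force: [-0.7, -0.8, 5.4]
grip_width: 0.0591
grasp_force: 65.3
```

>>> {"api": "send_rows", "payload": {"translation": [[0, 0, -0.5], [0, 0, -1.5], [0, 0, -3], [0, 0, -5], [0, 0, -7], [0, 0, -9], [0, 0, -11], [0, 0, -13], [0, 0, -14.5], [0, 0, -15.5]], "spin": [0, 0, 0, 0, 0, 0, 0, 0, 0, 0], "grip": [5, 5, 5, 5, 5, 5, 5, 5, 5, 5]}}

```text
clock: 23.62
position: [0.5871, -0.0181, 0.2079]
eef_rot: [0.371, 3.119, 0.0]
contact_force: [0.1, -0.3, -6.2]
grip_width: 0.059
grasp_force: 66.0
```

>>> {"api": "send_rows", "payload": {"translation": [[0, 0, -1], [0, 0, -2], [0, 0, -3], [0, 0, -3.7], [0, 0, -3.9], [0, 0, -3.9], [0, 0, -3.9], [0, 0, -3.9], [0, 0, -3.9], [0, 0, -3.9]], "spin": [0, 0, 0, 0, 0, 0, 0, 0, 0, 0], "grip": [5, 5, 5, 5, 5, 5, 5, 5, 5, 5]}}

```text
clock: 24.45
position: [0.5869, -0.0182, 0.2447]
eef_rot: [-0.371, -3.119, -0.0]
contact_force: [0.2, 0.2, -6.6]
grip_width: 0.0587
grasp_force: 66.0
```

>>> {"api": "send_rows", "payload": {"translation": [[0, 0, 0], [0, 0, 0], [0, 0, 0], [0, 0, 0], [0, 0, 0], [0, 0, 0], [0, 0, 0], [0, 0, 0], [0, 0, 0], [0, 0, 0]], "spin": [0, 0, 0, 0, 0, 0, 0, 0, 0, 0], "grip": [5, 5, 5, 5, 5, 5, 5, 5, 5, 5]}}

```text
clock: 25.28
position: [0.5871, -0.0182, 0.2453]
eef_rot: [0.371, 3.12, 0.0]
contact_force: [-0.4, -0.5, -6.8]
grip_width: 0.0587
grasp_force: 66.0
```

```bash
python3 wt.py; python3 -c "
from rig import manip
import cv2;cv2.imwrite('pics/s9.png',manip.read_camera('scene')['color'][:,:,::-1])"
```

```text
25.4333 [-2.000e-02 -2.300e-01 -6.650e+00 -4.923e+01 -3.957e+01] [0.38 0.54 0.61 0.   0.  ] [ 0.5871 -0.0182  0.2453] [3.7110e-01 3.1196e+00 1.0000e-04]
```

View pics/s9.png

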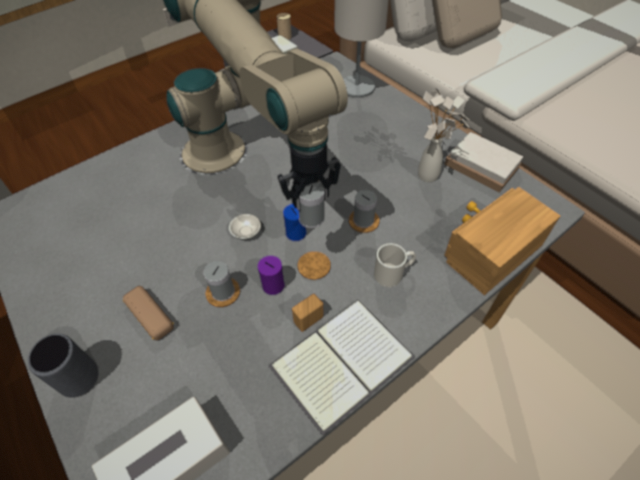

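The middle tin is held upright at about (312,206), its coaster at (314,265) is empty, and everything else is in place. Its underside is at about 0.20 m.

```bash
python3 -c "
from rig import manip
print(manip.job_done())"
```

```text
the job is handed in; nothing more can be done
None
```

I weighed all three tins from left to right (about 2.9, 6.7 and 2.6 N) and set each back on its coaster; the arm is now holding the heaviest, the middle one, upright with its underside about 20 cm above the table, and the job is handed in.

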